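# Unlatch and open a filter bay by touch

## Robot

A 7-joint arm with a two-finger parallel gripper is mounted at the origin on a cart in front of the work surface, level with it; the furniture and walls round the work are solid. World frame = base frame: x ahead of the robot, y to its left, z up, the work surface at z = 0. Lengths are in m, angles in rad, forces in N, time in s.
With the tool pointing down it reaches from about 0.425 to 0.925 m from the base axis. Payload 6.8 kg.
Tool frame: the origin (TCP) lies midway between the tips of the shut fingers; the grasp point (between the pads) lies 19 mm behind it; z points along the fingers, y is the direction in which the jaws open and shut (so a half turn about z gives the same grasp; the last joint's range is limited). The gripper opens to 88 mm and grips with 3 to 60 N. Pads are 20 mm wide; open, the fingers measure 115 mm over their backs; the gripper's body (75 mm by 178 mm) begins 61 mm behind the grasp point.
Start: joints at [-1.402, 0.477, 0.022, 1.555, -0.011, 1.109, -0.083], TCP at [0.184, 0.649, 0.223] pointing down, gripper open.
Joint ranges: [-2.96, 2.96], [-0.34, 2.1], [-1.41, 1.46], [0.24, 2.44], [-1.37, 4.51], [0.17, 1.92], [-2.96, 2.96]. Speed limits (rad/s): [2.39, 2.39, 3.14, 3.14, 3.14, 3.14, 3.14].

## Interface

Orientations are given as a rotation vector (axis times angle).
In Python, from rig import observe, read_camera, hand_in gives the robot as it stands. The module is installed in compiled form; this text tells all that it offers.
- The arm moves only by the tool apply_moves, never from a script. Its argument "commands" is a list of rows, each a list of 7 numbers: the shift along the tool's x, y, z in cm, then the turn, a rotation vector about the tool's x, y, z in degrees, then the opening in per cent of the stroke, from 0 (shut) to 100 (fully open). A call has 1 to 8 rows; each row shifts and turns the commanded pose from where the row before left it, along the tool's axes as they then stand; what a row does not reach is not made up. A row lasts 1/8 s, in which the tool goes at most 62.5 mm and 10.7 degrees, less where a joint would pass 70% of its speed; a pose out of reach is approached as far as the arm can. A call with a gripper value outside its range is refused whole. The fingers move at their own pace and stop on an object; the grip force is fixed at half the most. Time passes only in rows, so rows that do not move let the fingers close. It gives the time, the measured TCP pose, the force and the opening at its end, in the units of the state.
- observe(): the state, without advancing time (a new reading comes with each control period).
- read_camera(name): name is "side" or "top" or "wrist"; returns a dict with "pixels" (384x512x3 uint8, red, green, blue), "range_z" (384x512 float32, m along the optical axis (not along the pixel's ray), 0 where there is no reading), "fx", "fy", "cx", "cy" (pixels), "R" (3x3) and "t" (3): a world point X has camera coordinates R X + t. Camera axes: x right, y down, z forward; pixel columns grow to the right and rows downward; lengths in m; the calibration is good to about 2 mm. A picture is of the moment at which its call begins.
- hand_in(): hands the job in, once; it reports no verdict.
The state is a dict: "time": time; "q": joint angles; "qvel": joint speeds; "joint_torque": joint torques, N m; "position": TCP position; "tcp_rot": TCP orientation; "force": force on the tool from outside, world axes, zero at the start; "moment": the same for the moment, N m; "grip_width": opening from 0.0 (shut) to 1.0 (fully open).
Only numpy, scipy, OpenCV 4.12 (cv2) and the standard library are available. Lean on these libraries where they do the work, as an engineer would, in place of code of your own. Each camera call takes 0.05 s, during which the arm holds its last target.

## Task

Open the filter bay of the white bench filter unit by touch alone: press the orange snap tab all the way down, then push the blue cover off its seat, along its rails until it is at or close to the end stop and the filter is fully uncovered. Do not lift the cover, and leave the jar, the beaker and the vial standing where they are.

Things in the scene. Friction and masses are not known exactly. Their poses are not given: they have to be found in the camera images.
- filter_unit: white fixed housing, x -85 to +155 mm, y -52 to +82 mm; origin on the worktop under the centre of the filter bay (72 x 68 mm opening). x: the way the cover is pushed open; z up. Deck 50 mm above the worktop. Two black rails along x, inner faces at y +-42 mm, lips reaching in to y +-37 mm, tops at 63.5 mm, hold the cover down. Rear stop at x -51 to -45 mm, 56 mm high
- rail_end (a point): middle of the low black end stop of the rails, at its top (x 143 mm in the unit's frame, 60 mm above the worktop); the cover's front edge meets it when fully open
- cover: blue cover, plate 84 (x) x 80 x 8 mm, loose between the rails, 0.12 kg; origin: centre of its underside, 50 mm above the worktop; axes as the unit's. On its rear (-x) edge a push wall 64 mm wide, 8 mm thick, top 80 mm above the worktop. Seated: x about 0 in the unit's frame; slides about 100 mm to +x; bay clear from 78 mm. With the tab up a latch bar blocks it after 2 mm
- cover_push (a point): point in the middle of the push wall's rear upright face, 22 mm above the cover's underside (72 mm above the worktop): push here toward the unit's +x; only a light push is needed (a few N)
- tab_top (a point): centre of the top of the orange snap tab, a pad 28 x 24 mm on the unit's shoulder outside the +y rail (at x 49, y 65 mm in the unit's frame); its top is 76 mm above the worktop when up and 64 mm when fully pressed
- snap_tab (a joint): how far the tab is pressed down, m: 0 up (latched), 0.012 fully down. It takes about 6 N, straight down, and stays where it is pressed; from 0.008 on its latch bar has sunk below the deck and the cover is free
- jar_red2: white jar with a red screw cap, 48 mm across, 87 mm tall, standing loose near the unit; origin at the centre of its underside, z up; must not be disturbed
- beaker_100: small clear beaker, 61 mm across, 70 mm tall, standing loose near the unit; origin at the centre of its underside, z up; must not be disturbed
- vial_a: small clear vial with a black cap, 22 mm across, 52 mm tall, standing loose near the unit; origin at the centre of its underside, z up; must not be disturbed
Mind the look-alikes: they are no part of the job. What is shaped like the beaker_100 but turquoise or yellow is not meant.

How it is judged:
By the outcome, as a careful person would: the job done as asked, in the order asked, and still so for the second after the job is handed in, with the robot touching nothing.
It also fails if it takes over 42 s, if anything falls off the work surface, if the arm or the gripper's body presses on something with over 40 N, if the wrist force passes 120 N, or if a joint passes its speed limit or range.

## Working session

There is one attempt and no reset: what is moved stays moved. The work goes in short steps, Python scripts to look and compute and a tool call to move; the robot and the scene stay as the last step left them, time stands still between calls to the robot, and variables do not carry over. Pictures are saved under pics/ and viewed, and the job is handed in when it is done.

Besides the shell and the picture viewer there is one more tool, called after "Request:" as a command line: name --pt "numbers of a row" for each row, then --argument value for the rest. apply_moves: Moves the arm, as the interface text tells. Its arguments: {"type":"object","properties":{"commands":{"type":"array","items":{"type":"array","items":{"type":"number"}}}},"required":["commands"]}

```bash
mkdir -p pics; python3 - <<'E'
from rig import *
import cv2,numpy as np
s=observe();print(s)
for n in("top","side"):
    c=read_camera(n);cv2.imwrite(f"pics/{n}0.png",c["pixels"][:,:,::-1]);np.savez(f"{n}0.npz",**c)
    print(n,c["fx"],c["fy"],c["cx"],c["cy"],c["R"],c["t"])
E
```

```text
{'time': 0.0, 'q': array([-1.40216265,  0.47777858,  0.02236633,  1.5564142 , -0.01150347,
        1.10928235, -0.0830784 ]), 'qvel': array([ 2.43802898e-03, -1.38106943e-04, -2.43580618e-03,  3.25390312e-04,
        8.29737011e-05,  1.79653555e-03,  9.24215228e-04]), 'joint_torque': array([ 2.57079928e-04, -5.82850134e+01,  1.53451625e+00, -2.72616059e+01,
       -5.43889054e-02,  1.70086819e-02,  1.46693565e-04]), 'position': array([0.18428967, 0.64875193, 0.22171239]), 'tcp_rot': array([-4.33263312e-01, -3.11146662e+00,  2.75012683e-03]), 'force': array([-0.33622613, -0.30810525, -0.97456362]), 'moment': array([ 0.02112797,  0.02442567, -0.03237074]), 'grip_width': 1.0021184197361157}
top 449.9157219475005 449.9157219475005 250.73520506560675 184.64889931830896 [[-0.02585937 -0.99941003  0.02260275]
 [-0.98578175  0.02173848 -0.16661867]
 [ 0.16602902 -0.02659003 -0.98576231]] [0.21467621 0.59375363 0.89164135]
side 370.78169478002997 370.78169478002997 254.59564537135628 191.7647860618613 [[-0.99102021 -0.13191585  0.02184376]
 [-0.06924462  0.3665665  -0.9278115 ]
 [ 0.11438585 -0.92099251 -0.37240928]] [0.59756412 0.04581019 1.0670784 ]
```

View pics/top0.png

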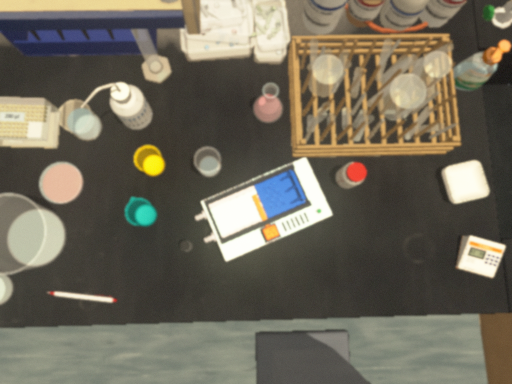

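View pics/side0.png

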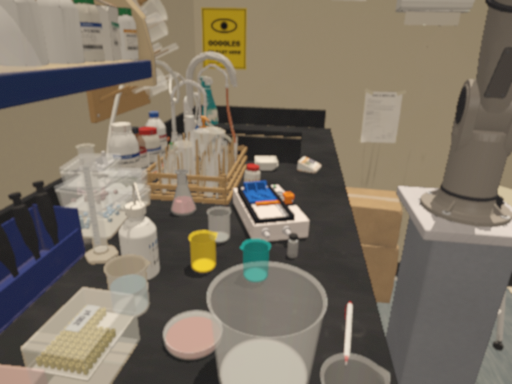

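```bash
python3 - <<'E'
import cv2,numpy as np
a=cv2.imread("pics/top0.png")[130:270,170:380];cv2.imwrite("pics/topc.png",cv2.resize(a,None,fx=3.7,fy=3.7,interpolation=cv2.INTER_CUBIC))
a=cv2.imread("pics/side0.png")[150:265,190:330];cv2.imwrite("pics/sidec.png",cv2.resize(a,None,fx=5,fy=5,interpolation=cv2.INTER_CUBIC))
E
```

```text
(no output)
```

View pics/topc.png

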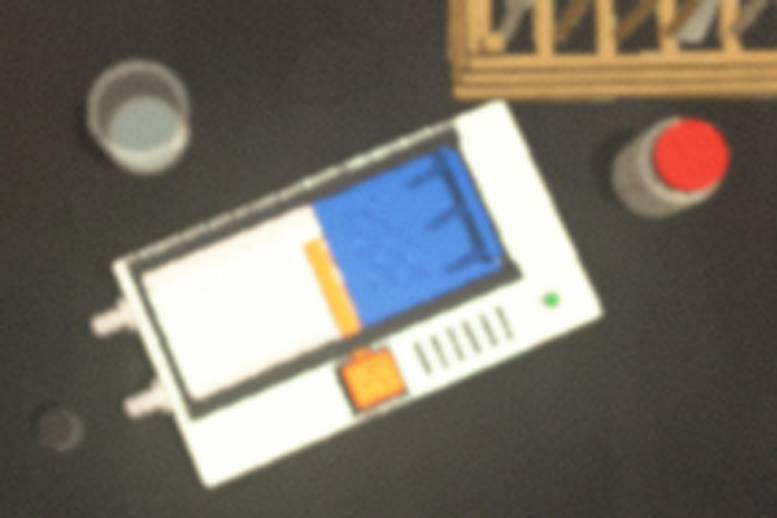

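View pics/sidec.png

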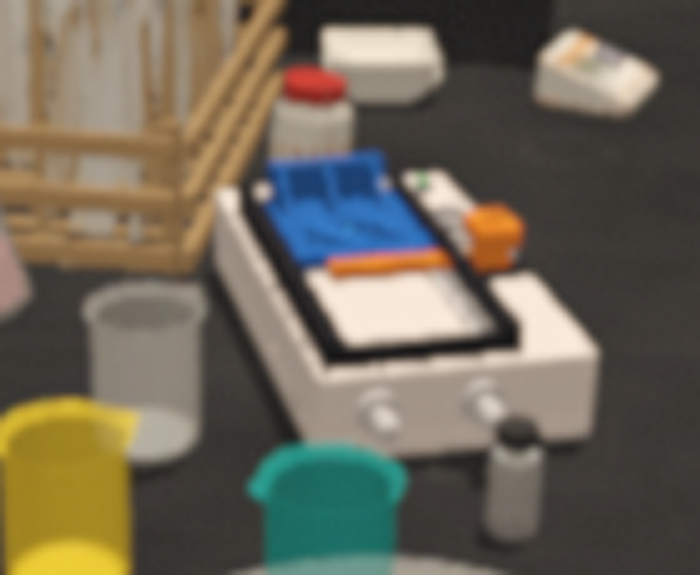

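```bash
cat > h.py <<'E'
import numpy as np
def ray(c,u,v,z):
    R,t=c["R"],c["t"];d=R.T@np.array([(u-c["cx"])/c["fx"],(v-c["cy"])/c["fy"],1]);o=-R.T@t
    return o+d*(z-o[2])/d[2]
def proj(c,X):
    p=c["R"]@np.array(X)+c["t"];return np.array([c["fx"]*p[0]/p[2]+c["cx"],c["fy"]*p[1]/p[2]+c["cy"]])
def cloud(c):
    z=c["range_z"];v,u=np.mgrid[:z.shape[0],:z.shape[1]]
    P=np.stack([(u-c["cx"])/c["fx"]*z,(v-c["cy"])/c["fy"]*z,z],-1)
    return (P-c["t"])@c["R"]
E
python3 - <<'E'
from h import *
import cv2
for n in("top","side"):
    c=dict(np.load(n+"0.npz"));P=cloud(c);hsv=cv2.cvtColor(c["pixels"],cv2.COLOR_RGB2HSV)
    m=cv2.inRange(hsv,(5,130,120),(18,255,255))
    k,l,st,ce=cv2.connectedComponentsWithStats(m)
    for i in range(1,k):
        if st[i,4]>25:print(n,"orange",st[i],ce[i],np.median(P[l==i],0), ray(c,*ce[i],.076))
    m=cv2.inRange(hsv,(105,120,90),(125,255,255))
    k,l,st,ce=cv2.connectedComponentsWithStats(m)
    for i in range(1,k):
        if st[i,4]>200:print(n,"blue",st[i],ce[i],np.median(P[l==i],0))
c=dict(np.load("top0.npz"));P=cloud(c);hsv=cv2.cvtColor(c["pixels"],cv2.COLOR_RGB2HSV)
print("z big beaker,bottle",P[200:270,0:65,2].max(),P[80:130,105:155,2].max(),P[235,20],P[105,125],"jar",P[175,357])
# white housing via height
m=((P[...,2]>.04)&(P[...,2]<.09)).astype(np.uint8);m[:,:195]=0;m[:150]=0;m[:,334:]=0
k,l,st,ce=cv2.connectedComponentsWithStats(m);i=1+np.argmax(st[1:,4]);print(st[i])
pts=P[(l==i)][:,:2];r=cv2.minAreaRect((pts*1000).astype(np.float32));print(r,cv2.boxPoints(r))
for u,v in [(201,201),(305.5,157.5),(332,215),(226.5,261)]:print("corner",ray(c,u,v,.05), P[v.__int__(),int(u)])
# tube along path heights
print("max z in unit area by y col", [(u,round(float(np.nanmax(P[130:320,u:u+20,2])),3)) for u in range(0,400,20)])
E
```

```text
top orange [363   1  18   5  26] [372.38461538   3.57692308] [ 0.97429632 -0.06911049  0.09939162] [ 0.98911515 -0.0749979   0.076     ]
top orange [ 317   21  133   47 1715] [386.59183673  40.53119534] [ 0.90687737 -0.10515458  0.06808839] [ 0.90219618 -0.09964383  0.076     ]
top orange [ 289   37  172  119 3237] [355.42199568 128.240346  ] [ 0.6718901  -0.00371892  0.05247762] [ 0.70793229 -0.01942895  0.076     ]
top orange [483  39  29  26 380] [495.95        52.03421053] [ 0.8371967  -0.28558052  0.14090317] [ 0.8722507  -0.33528212  0.076     ]
top orange [392  55   4   8  28] [393.39285714  58.64285714] [ 0.89133614 -0.13657285  0.00686413] [ 0.86048521 -0.11112302  0.076     ]
top orange [362  69  16  23  91] [366.28571429  82.23076923] [ 0.8176481  -0.0613375   0.01620919] [ 0.80827912 -0.04909405  0.076     ]
top orange [429  72  30  54 609] [445.48111658 103.02134647] [ 0.75778095 -0.22553157  0.05284354] [ 0.75931795 -0.21391713  0.076     ]
top orange [343  75   7  32 113] [346.82300885  91.04424779] [ 0.81402163 -0.02395042  0.00755875] [ 0.78939569 -0.00647705  0.076 
[... 2086 characters left out ...]
17328 260.85535]
 [532.9113   33.32711]
 [657.321    83.48837]
 [565.58295 311.0166 ]]
corner [0.56634588 0.30395784 0.05      ] [0.56641548 0.30400214 0.04947986]
corner [0.65377829 0.08347377 0.05      ] [0.65499178 0.08440691 0.04951231]
corner [0.53100504 0.03418745 0.05      ] [0.53557044 0.02429027 0.00221192]
corner [0.4429463  0.25347423 0.05      ] [ 0.44298057  0.25608776 -0.00083639]
max z in unit area by y col [(0, 0.973), (20, 0.973), (40, 0.973), (60, 0.973), (80, 0.973), (100, 0.973), (120, 0.973), (140, 0.973), (160, 0.973), (180, 0.973), (200, 0.973), (220, 0.973), (240, 0.973), (260, 0.973), (280, 0.973), (300, 0.973), (320, 0.973), (340, 0.973), (360, 0.973), (380, 0.973)]
```

Request:
apply_moves --pt "-3 -2.6 0 0 0 0 0" --pt "-4.2 -3.7 0 0 0 0 0" --pt "-4.2 -3.7 0 0 0 0 0" --pt "-4.2 -3.7 0 0 0 0 0" --pt "-4.2 -3.7 0 0 0 0 0" --pt "-4.2 -3.7 0 0 0 0 0" --pt "-4.2 -3.7 0 0 0 0 0" --pt "-4.2 -3.7 0 0 0 0 0"

```text
time: 1.1
position: [0.4188, 0.2848, 0.2226]
tcp_rot: [-0.433, -3.111, 0.0]
force: [1.2, -0.7, 0.8]
grip_width: 0.128
```

Request:
apply_moves --pt "-2 -2 0 0 0 10 0" --pt "0 0 0 0 0 10 0" --pt "0 0 0 0 0 10 0" --pt "0 0 0 0 0 10 0" --pt "0 0 0 0 0 10 0" --pt "0 0 0 0 0 2.4 0" --pt "0 0 0 0 0 0 0"

```text
time: 1.98
position: [0.4318, 0.2618, 0.2224]
tcp_rot: [-1.762, -2.601, 0.001]
force: [-0.1, -0.4, 0.6]
grip_width: 0.005
```

```bash
cat >> h.py <<'E'
TH=np.radians(111.8);EX=np.array([np.cos(TH),np.sin(TH)]);EY=np.array([-EX[1],EX[0]])
E
python3 - <<'E'
from rig import *
from h import *
import cv2
c=read_camera("wrist");cv2.imwrite("pics/w0.png",c["pixels"][:,:,::-1]);np.savez("w0.npz",**c);print(-c["R"].T@c["t"])
hsv=cv2.cvtColor(c["pixels"],cv2.COLOR_RGB2HSV)
m=cv2.inRange(hsv,(5,130,120),(18,255,255))
k,l,st,ce=cv2.connectedComponentsWithStats(m)
P=cloud(c)
for i in range(1,k):
    if st[i,4]>100:
        print(st[i],ce[i],np.median(P[l==i],0))
E
```

```text
[0.40264293 0.33586838 0.38524886]
[287 264  13  12 124] [293.01612903 269.61290323] [0.5018016  0.1808852  0.07215037]
[308 266  47  10 461] [331.13015184 270.5835141 ] [0.5474067  0.19091969 0.05734557]
[374 339 106  42 528] [420.04356061 358.07386364] [0.71999676 0.11051935 0.04781398]
[403 339  80  30 256] [441.64453125 350.90234375] [0.77800096 0.11038011 0.01511122]
[376 357  84  27 559] [409.34525939 372.490161  ] [0.69170547 0.10971913 0.07912832]
```

View pics/w0.png

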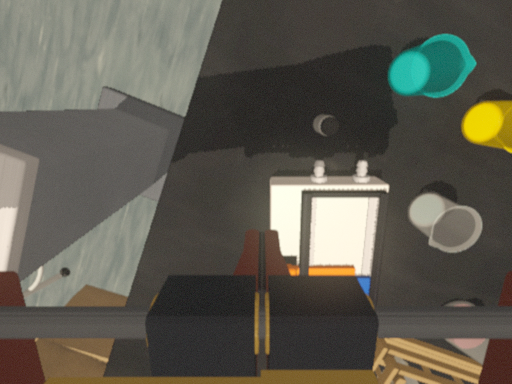

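Request:
apply_moves --pt "-4 0.6 0 0 0 0 0" --pt "-5 0.7 0 0 0 0 0" --pt "-5 0.7 0 0 0 0 0" --pt "-5 0.7 0 0 0 0 0" --pt "0 0 0 0 0 0 0" --pt "0 0 0 0 0 0 0"

```text
time: 2.78
position: [0.5271, 0.0959, 0.2224]
tcp_rot: [-1.762, -2.6, 0.0]
force: [-0.5, 0.3, -0.4]
grip_width: 0.007
```

```bash
python3 - <<'E'
from rig import *
from h import *
import cv2
c=read_camera("wrist");cv2.imwrite("pics/w1.png",c["pixels"][:,:,::-1]);np.savez("w1.npz",**c);print(-c["R"].T@c["t"],observe()["position"])
hsv=cv2.cvtColor(c["pixels"],cv2.COLOR_RGB2HSV)
m=cv2.inRange(hsv,(5,130,120),(18,255,255))
k,l,st,ce=cv2.connectedComponentsWithStats(m)
P=cloud(c)
for i in range(1,k):
    if st[i,4]>100:
        print(st[i],ce[i],np.median(P[l==i],0))
E
```

```text
[0.49805803 0.16983097 0.38530813] [0.52691669 0.09660796 0.22240875]
[249  93  31  31 801] [262.74781523 107.65917603] [0.49955606 0.16801608 0.07535455]
[289 103  56  10 493] [316.70791075 107.24543611] [0.55105271 0.18829874 0.05762463]
```

View pics/w1.png

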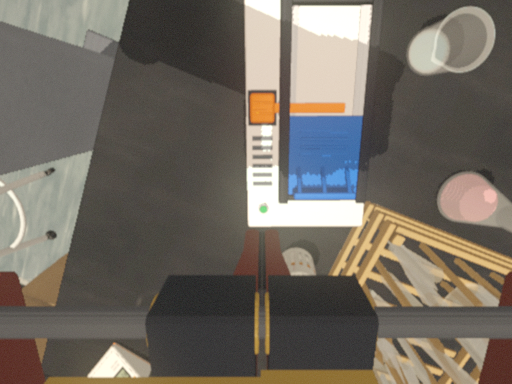

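```bash
python3 - <<'E'
from h import *
import cv2
O=np.array([.578,.1466])
for n in("w1","top0","side0"):
    c=dict(np.load(n+".npz"));P=cloud(c);hsv=cv2.cvtColor(c["pixels"],cv2.COLOR_RGB2HSV)
    U=np.stack([(P[...,:2]-O)@EX,(P[...,:2]-O)@EY,P[...,2]],-1)*1000
    m=(cv2.inRange(hsv,(105,120,60),(125,255,255))>0)&(abs(U[...,0])<90)&(abs(U[...,1])<60)
    for lo,hi in((50,64),(75,85)):
        q=U[m&(U[...,2]>lo)&(U[...,2]<hi)]
        print(n,lo,len(q),np.percentile(q,[2,50,98],axis=0).round(1).tolist())
    h=(U[...,2]>40)&(U[...,2]<90)&(abs(U[...,0]-35)<140)&(abs(U[...,1]-15)<80)
    q=U[h];print(" housing",np.percentile(q,[.5,99.5],axis=0).round(1).tolist())
    o=(cv2.inRange(hsv,(5,130,120),(18,255,255))>0)&(U[...,2]>70)&(abs(U[...,0]-49)<30)&(abs(U[...,1]-65)<20)
    q=U[o];print(" tab",len(q),np.percentile(q,[2,50,98],axis=0).round(1).tolist())
E
```

```text
w1 50 4740 [[-34.0, -36.3, 57.2], [5.1, -0.6, 58.7], [38.1, 35.5, 60.9]]
w1 75 452 [[-41.7, -29.2, 75.9], [-38.0, -0.8, 80.2], [-31.4, 30.5, 81.7]]
 housing [[-97.4, -62.1, 47.2], [144.3, 82.2, 83.1]]
 tab 735 [[34.8, 54.0, 72.7], [49.1, 65.7, 75.5], [61.9, 77.3, 77.5]]
top0 50 1231 [[-37.5, -33.6, 55.1], [0.1, 2.6, 58.3], [34.6, 37.5, 61.9]]
top0 75 135 [[-45.1, -26.5, 75.2], [-40.4, 2.9, 79.5], [-32.9, 31.9, 82.8]]
 housing [[-96.6, -61.4, 44.3], [151.4, 83.6, 83.8]]
 tab 58 [[33.1, 55.7, 70.8], [49.0, 62.7, 74.2], [59.7, 78.8, 77.4]]
side0 50 368 [[-37.6, -36.2, 56.4], [1.5, 2.8, 58.0], [40.7, 40.5, 63.6]]
side0 75 37 [[-38.7, -25.6, 75.2], [-36.1, 8.7, 77.0], [-31.2, 33.5, 79.5]]
 housing [[-94.3, -60.9, 40.6], [156.2, 83.3, 80.4]]
 tab 48 [[42.1, 55.5, 70.2], [55.2, 65.4, 74.1], [63.0, 78.4, 75.8]]
```

Request:
apply_moves --pt "4 0 2 0 0 0 0" --pt "3.7 0.1 4 0 0 0 0" --pt "0 0 4 0 0 0 0" --pt "0 0 3 0 0 0 0" --pt "0 0 0 0 0 0 0" --pt "0 0 0 0 0 0 0"

```text
time: 3.58
position: [0.5002, 0.1682, 0.0937]
tcp_rot: [1.761, 2.601, 0.002]
force: [0.5, 0.2, 0.2]
grip_width: 0.005
```

```bash
python3 - <<'E'
from rig import *
from h import *
s=observe();p=s["position"];O=np.array([.578,.1466]);print(p,(p[:2]-O)@EX,(p[:2]-O)@EY,s["force"])
E
```

```text
[0.50024961 0.16824556 0.09367025] 0.04897158562968236 0.06415166693460246 [0.50321216 0.150052   0.2188736 ]
```

Over the tab (49.0, 64.2). Press gently.

Request:
apply_moves --pt "0 0 1.2 0 0 0 0" --pt "0 0 0.5 0 0 0 0" --pt "0 0 0.4 0 0 0 0" --pt "0 0 0.3 0 0 0 0" --pt "0 0 0.3 0 0 0 0" --pt "0 0 0.2 0 0 0 0" --pt "0 0 0 0 0 0 0"

```text
time: 4.45
position: [0.4998, 0.1675, 0.0642]
tcp_rot: [-1.762, -2.6, -0.001]
force: [-2.8, 0.2, 7.3]
grip_width: 0.002
```

Request:
apply_moves --pt "0 0 0.1 0 0 0 0" --pt "0 0 0.1 0 0 0 0" --pt "0 0 0.1 0 0 0 0" --pt "0 0 0 0 0 0 0"

```text
time: 4.95
position: [0.4997, 0.1677, 0.0636]
tcp_rot: [-1.762, -2.598, -0.002]
force: [-13.0, -1.4, 37.2]
grip_width: 0.005
```

Request:
apply_moves --pt "0 0 -1 0 0 0 0" --pt "0 0 -3 0 0 0 0" --pt "0 0 -4 0 0 0 0" --pt "-4 2.2 0 0 0 0 0" --pt "-4 2.2 0 0 0 0 0" --pt "-3.5 2 0 0 0 0 0" --pt "0 0 0 0 0 0 0" --pt "0 0 0 0 0 0 0"

```text
time: 5.95
position: [0.6012, 0.0847, 0.1402]
tcp_rot: [-1.762, -2.6, 0.001]
force: [-1.2, -0.4, -0.7]
grip_width: 0.005
```

```bash
python3 - <<'E'
from rig import *
from h import *
import cv2
s=observe();p=s["position"];O=np.array([.578,.1466]);print(p,(p[:2]-O)@EX,(p[:2]-O)@EY,s["force"])
c=read_camera("wrist");cv2.imwrite("pics/w2.png",c["pixels"][:,:,::-1])
for n in("w","top","side"):
    c=read_camera("wrist" if n=="w" else n);P=cloud(c);hsv=cv2.cvtColor(c["pixels"],cv2.COLOR_RGB2HSV)
    U=np.stack([(P[...,:2]-O)@EX,(P[...,:2]-O)@EY,P[...,2]],-1)*1000
    o=(cv2.inRange(hsv,(5,130,120),(18,255,255))>0)&(U[...,2]>50)&(abs(U[...,0]-49)<30)&(abs(U[...,1]-65)<13)
    q=U[o];print(n," tab",len(q),np.percentile(q,[2,50,98],axis=0).round(1).tolist() if len(q) else 0)
E
```

```text
[0.60120434 0.08466689 0.14021176] -0.06612135831490377 0.0014550582870225851 [-1.18553619 -0.40551693 -0.72836947]
w  tab 1434 [[34.6, 53.8, 52.1], [48.7, 63.9, 64.6], [61.5, 76.5, 66.6]]
top  tab 156 [[32.8, 56.2, 57.4], [46.8, 66.9, 64.2], [60.0, 77.5, 67.0]]
side  tab 62 [[43.4, 55.7, 53.1], [59.6, 65.0, 61.6], [63.2, 76.1, 64.7]]
```

View pics/w2.png

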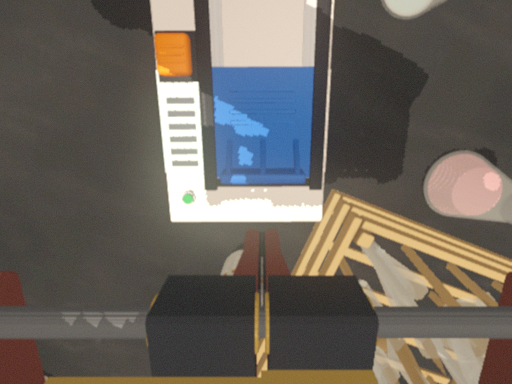

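Request:
apply_moves --pt "0 0 3 0 0 0 0" --pt "0 0 3 0 0 0 0" --pt "0 0.1 1.2 0 0 0 0" --pt "0.4 0 0 0 0 0 0" --pt "0.5 0 0 0 0 0 0" --pt "0.4 0 0 0 0 0 0" --pt "0.4 0 0 0 0 0 0" --pt "0.4 0 0 0 0 0 0"

```text
time: 7.15
position: [0.5957, 0.1039, 0.0693]
tcp_rot: [1.763, 2.599, 0.001]
force: [0.7, -2.6, 2.4]
grip_width: 0.005
```

```bash
cat > st.py <<'E'
from rig import *
from h import *
s=observe();p=s["position"];O=np.array([.578,.1466]);d=p[:2]-O;f=s["force"];print(p[2],"unit x,y",d@EX,d@EY,"F",f[:2]@EX,f[:2]@EY,f[2])
E
python3 st.py
```

```text
0.06930859364948852 unit x,y -0.04623548241115788 -0.0005282364572572022 F -2.706650681223812 0.2944527275960515 2.404366132800522
```

Request:
apply_moves --pt "0.8 0 0 0 0 0 0" --pt "1 0 0 0 0 0 0" --pt "1 0 0 0 0 0 0" --pt "1 0 0 0 0 0 0" --pt "1 0 0 0 0 0 0" --pt "1 0 0 0 0 0 0" --pt "0.8 0 0 0 0 0 0" --pt "0.6 0 0 0 0 0 0"

```text
time: 8.15
position: [0.568, 0.1716, 0.0686]
tcp_rot: [-1.762, -2.601, 0.0]
force: [0.1, -1.0, 0.2]
grip_width: 0.001
```

```bash
python3 st.py
```

```text
0.06857241138947617 unit x,y 0.026924458094719196 -3.860049068775859e-05 F -0.9701933879521558 0.29617331360719934 0.17029715097375608
```

Request:
apply_moves --pt "0.5 0 0 0 0 0 0" --pt "0.4 0 0 0 0 0 0" --pt "0.3 0 0 0 0 0 0" --pt "0.2 0 0 0 0 0 0" --pt "0.2 0 0 0 0 0 0" --pt "0.1 0 0 0 0 0 0" --pt "0 0 0 0 0 0 0"

```text
time: 9.02
position: [0.5619, 0.187, 0.0686]
tcp_rot: [-1.762, -2.6, -0.0]
force: [0.3, 0.4, 0.1]
grip_width: 0.007
```

```bash
python3 st.py
```

```text
0.0686090792078233 unit x,y 0.04349679653778433 -0.00010200951116896603 F 0.26694809917135953 -0.4586450258844405 0.09053852788188926
```

Request:
apply_moves --pt "0.1 0 0 0 0 0 0" --pt "0.1 0 0 0 0 0 0" --pt "0.1 0 0 0 0 0 0" --pt "0 0 0 0 0 0 0"

```text
time: 9.52
position: [0.5609, 0.1898, 0.0687]
tcp_rot: [-1.762, -2.6, -0.0]
force: [-0.8, 0.6, 0.3]
grip_width: 0.009
```

```bash
python3 st.py; python3 - <<'E'
from rig import *
from h import *
import cv2
O=np.array([.578,.1466])
for n in("top","side"):
    c=read_camera(n);P=cloud(c);hsv=cv2.cvtColor(c["pixels"],cv2.COLOR_RGB2HSV);cv2.imwrite(f"pics/{n}1.png",cv2.resize(c["pixels"][100:290,140:400,::-1],None,fx=3,fy=3))
    U=np.stack([(P[...,:2]-O)@EX,(P[...,:2]-O)@EY,P[...,2]],-1)*1000
    m=(cv2.inRange(hsv,(105,120,60),(125,255,255))>0)&(abs(U[...,0]-50)<120)&(abs(U[...,1])<60)
    for lo,hi in((50,64),(74,85)):
        q=U[m&(U[...,2]>lo)&(U[...,2]<hi)]
        if len(q):print(n,lo,len(q),np.percentile(q,[2,50,98],axis=0).round(1).tolist())
E
```

```text
0.06865638679121062 unit x,y 0.046467081383177636 -0.00015065237194204035 F 0.8323309967532734 0.4912779305289467 0.27033613931653394
top 50 998 [[84.7, -33.4, 55.0], [112.1, 1.9, 58.3], [139.0, 37.8, 62.0]]
side 50 502 [[63.8, -34.4, 56.7], [104.4, 4.7, 58.2], [147.0, 41.2, 63.4]]
side 74 55 [[60.1, -23.8, 74.2], [66.1, 2.2, 76.9], [70.1, 31.3, 80.2]]
```

View pics/side1.png

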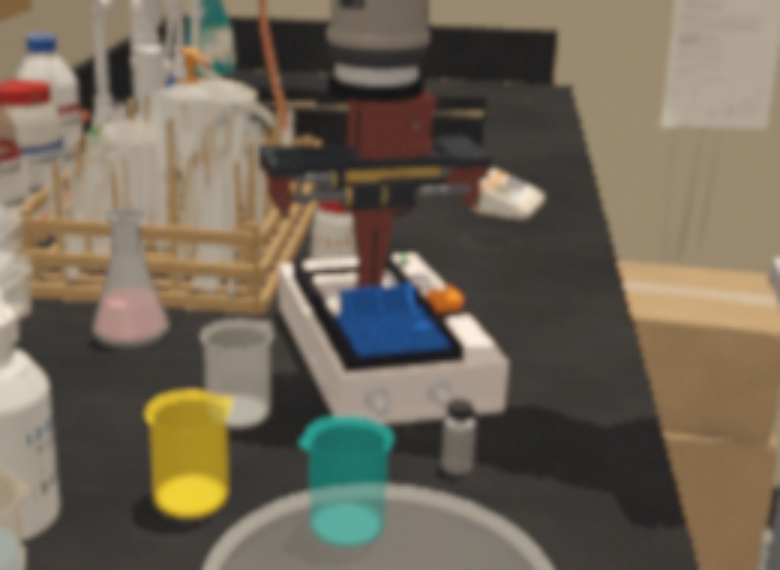

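Request:
apply_moves --pt "-1.5 0 0 0 0 0 0" --pt "-1.5 0 0 0 0 0 0" --pt "0 0 -4 0 0 0 0" --pt "0 0 -5 0 0 0 0" --pt "-4 0 -5 0 0 0 0" --pt "-5 0 0 0 0 0 0" --pt "0 0 0 0 0 0 0" --pt "0 0 0 0 0 0 0"

```text
time: 10.62
position: [0.6048, 0.0783, 0.2071]
tcp_rot: [-1.764, -2.599, 0.0]
force: [-0.0, 0.5, -0.5]
grip_width: 0.007
```

```bash
python3 st.py; python3 - <<'E'
from rig import *
from h import *
import cv2
O=np.array([.578,.1466])
for n in("top","side","wrist"):
    c=read_camera(n);P=cloud(c);hsv=cv2.cvtColor(c["pixels"],cv2.COLOR_RGB2HSV);cv2.imwrite(f"pics/{n}2.png",c["pixels"][:,:,::-1])
    U=np.stack([(P[...,:2]-O)@EX,(P[...,:2]-O)@EY,P[...,2]],-1)*1000
    m=(cv2.inRange(hsv,(105,120,60),(125,255,255))>0)&(abs(U[...,0]-50)<120)&(abs(U[...,1])<60)
    for lo,hi in((50,64),(74,85)):
        q=U[m&(U[...,2]>lo)&(U[...,2]<hi)]
        if len(q):print(n,lo,len(q),np.percentile(q,[2,50,98],axis=0).round(1).tolist())
    o=(cv2.inRange(hsv,(5,130,120),(18,255,255))>0)&(U[...,2]>50)&(abs(U[...,0]-49)<30)&(abs(U[...,1]-65)<13)
    q=U[o];print(n," tab",len(q),np.percentile(q,[2,50,98],axis=0).round(1).tolist() if len(q) else 0)
a=cv2.imread("pics/top0.png").astype(int);b=cv2.imread("pics/top2.png").astype(int)
for nm,(u,v) in dict(jar=(350,176),beaker=(207,161),vial=(186,245)).items():
    print(nm,abs(a-b)[v-16:v+16,u-16:u+16].mean())
E
```

```text
0.20709567599733425 unit x,y -0.07336049524165296 0.0004630808048177147 F 0.5092314411322851 -0.19718347264556838 -0.4833801590246884
top 50 1322 [[65.0, -33.6, 55.0], [103.8, 2.9, 58.4], [138.7, 38.1, 62.0]]
top 74 97 [[59.4, -26.0, 75.0], [62.3, 3.7, 79.4], [69.2, 31.9, 82.9]]
top  tab 148 [[32.7, 56.2, 59.5], [47.1, 66.7, 64.0], [59.8, 77.5, 67.7]]
side 50 522 [[64.2, -35.0, 56.7], [105.7, 4.9, 58.2], [148.5, 41.4, 63.7]]
side 74 52 [[60.5, -23.8, 74.3], [66.9, 7.5, 76.6], [70.4, 32.6, 80.0]]
side  tab 66 [[44.7, 55.7, 51.0], [59.4, 65.6, 61.3], [64.3, 77.3, 64.8]]
wrist 50 2648 [[58.6, -35.8, 57.1], [83.7, 0.8, 58.9], [96.3, 37.4, 62.8]]
wrist 74 941 [[58.4, -28.6, 74.3], [62.2, 1.6, 80.2], [71.0, 31.5, 82.0]]
wrist  tab 842 [[34.6, 53.9, 57.1], [49.0, 63.8, 64.6], [62.0, 76.2, 66.6]]
jar 31.956380208333332
beaker 13.9365234375
vial 4.842122395833333
```

View pics/wrist2.png

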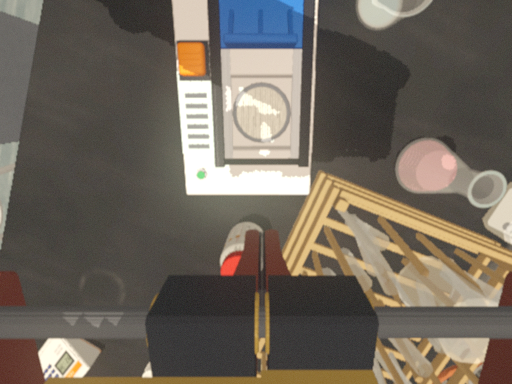

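View pics/top2.png

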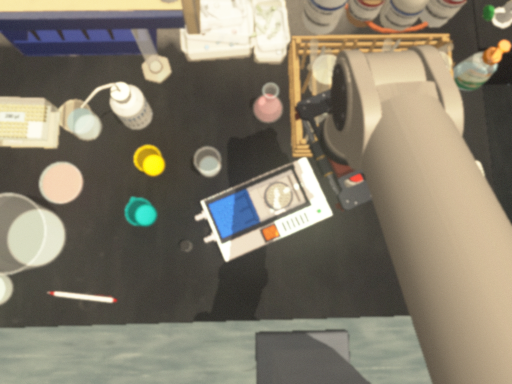

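View pics/side2.png

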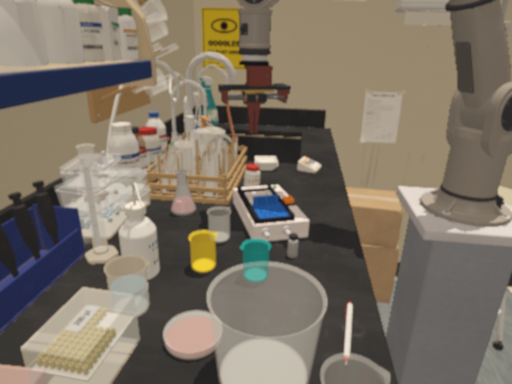

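```bash
python3 -c "
from rig import *
print(hand_in())"
```

```text
the job is handed in; nothing more can be done
None
```

The filter bay is open and the job is handed in, at about 11 s of the 42 s allowed. I pressed the orange tab down with the shut fingers, then pushed the blue cover along its rails by its push wall.

**Tab:** It reached its stop with the fingertip at 63.6 mm. The cameras afterwards put its top at about 64 mm, which is fully pressed. The press peaked at 37 N upward on the fingertips (about 39 N in all), more than the tab needed and close to the 40 N limit on arm and gripper-body contact.

**Cover:** It moved about 100 mm. Its push wall's rear face now reads x 58–60 mm, and its front edge reads x 139–148 mm depending on the camera. I felt no clear force at the end stop; the last push read under 1 N, so being at the stop rests on the camera measurements. The cover stayed flat in its rails, and the wrist picture shows the filter fully uncovered.

**Jar, beaker and vial:** All three still stand where they were.
- **Beaker and vial:** they look unchanged in the final top and side pictures. The beaker's top-view patch differed moderately (13.9), and I put that down to shadow.
- **Jar:** the arm partly hid it in the top view, so that pixel comparison (32) meant nothing. I judged it by eye from the side picture.

The robot was clear of everything at hand-in, with the TCP at z 0.207 m and the force reading near zero.

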